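# Raise the dust box window to the mark

## Task

Get the sanding dust box ready for work: push its counterweighted window up from beneath the lip with your fingertips, smoothly and without pinching the lip, until the lip stands level with the brass pointer on the right-hand jamb. Then take the hand away and leave the window standing there. Do not shift the pointer or any of the other things on the bench.

Things in the scene. Friction and masses are not known exactly. Their poses are not given: they have to be found in the camera images.
- dust_box: Fixed sanding dust box, 510 mm wide, 320 deep, 400 high (pulleys to 490), clear roof and back, front towards the robot. Origin: middle of the front's bottom edge, at bench height; x straight back into the box, y left (seen from the front), z up. The front leans back 30 degrees: the window slides along (0.5, 0, 0.866) here. The bench is bare within 100 mm either side of the window's middle.
- lip_mid (a point): Lip along the window's foot: a ledge 390 mm long, 16 mm thick (8 mm aluminium, 8 mm wood set back 4 mm on top), 30 mm out from the jambs, square to the front. Point: middle of its length, on its front edge, half-way through its thickness (underside 8 mm lower along the slope; apron below flush with the jambs), 109 mm above the bench when shut. z up the slope (sliding direction), x square into the front, y left.
- sash (a joint): How far the window is raised along the slope, in m: 0 shut (as at the start), 0.17 at its upper stop. The window (timber frame with clear pane, about 0.8 kg) hangs on cords over pulleys with counterweights outside the box's cheeks: it takes some 2 to 5 N to push up and stays where it is left.
- pointer_tip (a point): Point of the small brass arrow clamped on the front of the right-hand jamb (seen from the front), 206 mm from the window's middle, pointing inward to the window. It marks the wanted height of the lip, whose end passes 11 mm beside it. Axes as lip_mid: z up the slope.
- pointer (a joint): Where the brass arrow is clamped along the right-hand jamb, in m up the slope: at 0 the wanted raise of the window is 0.05 m, at 0.09 it is 0.14 m.
- bowl: Bystander: soapstone bowl, 116 mm across, 50 mm high; stands in front of the dust box, off to one side of the window's middle. Origin: centre of its underside.
- template: Bystander: flat pale cedar pit template with two rows of four round holes, 200 x 85 x 8 mm; on the bench. Origin: centre of its underside.
- burnisher: Bystander: bone burnisher, a slim rod 165 mm long and 14 mm thick, lying flat; on the bench. Origin: centre of its underside.
- wedge: Bystander: galvanised steel splitting wedge, 150 x 47 x 30 mm, lying flat; on the bench. Origin: centre of its underside.
- mallet: Bystander: round dark wooden carver's mallet standing on its head, 96 mm across, 245 mm high; on the bench. Origin: centre of its underside.
- sanding_block: Bystander: cork sanding block, 100 x 60 x 35 mm; on the bench. Origin: centre of its underside.
- wax_tin: Bystander: round steel wax tin, 74 mm across, 42 mm high; stands in front of the dust box, off to one side of the window's middle. Origin: centre of its underside.
- gouge: Bystander: carving gouge lying flat on the bench, 216 mm long, 25 mm thick. Origin: at bench height, where handle and blade meet.

How it is judged:
On the way, in this order (a step that is already met when the one before it is completed fails the run):
1. the window is being pushed up by the fingers under its lip (contact force between the fingers and lip_underside above 0.5 N and value of joint sash above 0.01 m), for 0.1 s.
2. the lip is level with the pointer (z of lip_mid in the frame of pointer_tip between -0.008 and 0.008 m), for 0.2 s.
At the end, for the whole second after the job is handed in: The pointer's point lies within the 16 mm thickness of the lip (lip's mid-thickness within 8 mm of the point, along the slope), the window is at rest and stands by itself, the pointer has not shifted by 4 mm nor any bystander by 20 mm (all of step 2 and velocity of joint sash between -0.005 and 0.005 m/s and distance of pointer_tip from where it was at the start of the episode below 0.004 m and distance of each of bowl, template, burnisher, wedge, mallet, sanding_block, wax_tin, gouge from where it was at the start of the episode below 0.02 m); the robot touches nothing.
It fails at once if the lip is pinched (fingers press on its underside and its top at once) (contact force between the fingers and lip_underside above 1 N and contact force between the fingers and lip_top above 1 N).
It fails at once if the window is jerked or flung (faster than 0.5 m/s) (velocity of joint sash above 0.5 m/s).
It fails at once if the pointer is shifted (distance of pointer_tip from where it was at the start of the episode above 0.004 m).
It fails at once if a bystander is lifted, carried or knocked away (distance of any of bowl, template, burnisher, wedge, mallet, sanding_block, wax_tin, gouge from where it was at the start of the episode above 0.02 m).
It also fails if it takes over 45 s, if anything falls off the work surface, if the arm or the gripper's body presses on something with over 40 N, if the wrist force passes 120 N, or if a joint passes its speed limit or range.

## Robot

A 6-joint arm with a two-finger parallel gripper is mounted at the origin on the work surface. World frame = base frame: x ahead of the robot, y to its left, z up, the work surface at z = 0. Lengths are in m, angles in rad, forces in N, time in s.
With the tool pointing down it reaches from about 0.325 to 0.9 m from the base axis. Payload 6.1 kg.
Tool frame: the origin (TCP) lies midway between the tips of the shut fingers; the grasp point (between the pads) lies 19 mm behind it; x points along the fingers, y is the direction in which the jaws open and shut, and the axes are right-handed (so a half turn about x gives the same grasp; the last joint's range is limited). The gripper opens to 85 mm and grips with 20 to 120 N. Pads are 22 mm wide; open, the fingers measure 114 mm over their backs; the gripper's body (76 mm by 85 mm) begins 54 mm behind the grasp point. The pads swing forward as they close: fully open they stand 13 mm farther back than shut.
Start: joints at [-1.402, 0.22, 1.526, -0, 1.395, -0.126], TCP at [0.182, -0.598, 0.231] pointing down, gripper open.
Joint ranges: [-2.98, 2.98], [-0.91, 2.08], [0.09, 2.57], [-1.24, 4.39], [0.2, 2.65], [-2.68, 2.68]. Speed limits (rad/s): [2.57, 2.57, 3.01, 3.14, 3.14, 3.14].

## Interface

Orientations are given as [roll, pitch, yaw] about the fixed x, y, z axes, in that order (R = Rz(yaw) Ry(pitch) Rx(roll)).
In Python, from plant import movep, move_l, set_joints, gripper_to, hold, inverse_kinematics, observe, get_image, get_calibration, Unreachable, job_done gives the robot as it stands. Calls block until the motion is done:
- movep(position, orientation): joint-space move of the TCP to a pose.
- move_l(position, feed=0.15, rotation=None, max_force=None): straight line of the TCP; rotation=None keeps the orientation; feed is the mean speed in m/s. With max_force (N) it stops when the force on the tool has changed by that much, and returns True; else False.
- set_joints(angles): joint-space move.
- gripper_to(opening, f_grip=None): finger opening in m; f_grip is the grip in N (None keeps the last); returns when the fingers have stopped.
- hold(seconds).
- inverse_kinematics(position, orientation): joint angles nearest the present ones, or None.
- observe(): the state.
- get_image(name): name is "scene" or "top" or "wrist"; returns (picture, depth): 384x512x3 uint8, red, green, blue; 384x512 float32, m along the optical axis (not along the pixel's ray), 0 where there is no reading.
- get_calibration(name): a dict with "intrinsics" (3x3 intrinsics, pixels), "world_from_camera" (4x4, takes a point from camera to world coordinates). Camera axes: x right, y down, z forward; pixel columns grow to the right and rows downward; lengths in m; the calibration is good to about 2 mm. A picture is of the moment at which its call begins: read the wrist's pose just before it. get_calibration takes no time and is no camera call; for the wrist camera it gives the pose at the moment of the call.
A pose or a line that the arm cannot do raises Unreachable and nothing moves.
- job_done(): hands the job in, once; it reports no verdict.
The state is a dict: "time_s": time; "q": joint angles; "joint_velocities": joint speeds; "joint_torque": joint torques, N m; "eef_pos": TCP position; "tcp_rot": TCP orientation; "ft_force": force on the tool from outside, world axes, zero at the start; "torque": the same for the moment, N m; "opening": finger opening in m.
Only numpy, scipy, OpenCV 4.12 (cv2) and the standard library are available. Lean on these libraries where they do the work, as an engineer would, in place of code of your own. Each camera call takes 0.05 s, during which the arm holds its last target.

## Working session

There is one attempt and no reset: what is moved stays moved. The work goes in short steps, each a Python script; the robot and the scene stay as the last script left them, time stands still between calls to the robot, and variables do not carry over. Pictures are saved under pics/ and viewed, and the job is handed in when it is done.

```bash
mkdir -p pics; ls
python3 - <<'E'
from plant import *
import cv2
for n in ["scene","top","wrist"]:
    p,d=get_image(n); cv2.imwrite(f"pics/{n}0.png",p[:,:,::-1]); 
    import numpy as np
    np.savez(f"{n}0.npz",p=p,d=d,K=get_calibration(n)["intrinsics"],T=get_calibration(n)["world_from_camera"])
    print(n,(d>0).mean(),get_calibration(n))
print(observe())
E
```

```text
pics
scene 0.9811503092447916 {'intrinsics': array([[434.36287643,   0.        , 251.95387434],
       [  0.        , 434.36287643, 188.56488598],
       [  0.        ,   0.        ,   1.        ]]), 'world_from_camera': array([[ 9.77780352e-01,  1.36390830e-01, -1.59195241e-01,
         7.41881401e-01],
       [ 2.09631622e-01, -6.34683997e-01,  7.43794869e-01,
        -1.19800574e+00],
       [ 4.08127965e-04, -7.60640365e-01, -6.49173373e-01,
         1.16923618e+00],
       [ 0.00000000e+00,  0.00000000e+00,  0.00000000e+00,
         1.00000000e+00]])}
top 0.9962514241536459 {'intrinsics': array([[435.72600997,   0.        , 252.48845438],
       [  0.        , 435.72600997, 184.73871165],
       [  0.        ,   0.        ,   1.        ]]), 'world_from_camera': array([[ 0.01874282, -0.98790148,  0.15394598,  0.24240532],
       [-0.99978725, -0.01719248,  0.01139597, -0.01392196],
       [-0.00861139, -0.15412682, -0.98801355,  1.68329494],
       [ 0.        ,  0.        ,  0.        ,  1.        ]])}
wrist 0.9959767659505209 {'intrinsics': array([[291.60325814,   0.        , 2
[... 340 characters left out ...]
 ,  0.        ,  0.        ,  1.        ]])}
{'time_s': 0.15, 'q': array([-1.40205427e+00,  2.21044324e-01,  1.52736097e+00,  1.01941640e-05,
        1.39470438e+00, -1.26082303e-01]), 'joint_velocities': array([-0.00111932, -0.00156417, -0.00359974, -0.00209744,  0.00048378,
       -0.0001161 ]), 'joint_torque': array([ 6.43264193e-04, -4.97484577e+01, -3.89905787e+01, -2.81134025e-04,
        7.18232885e-03, -8.18012495e-06]), 'eef_pos': array([ 0.18153774, -0.59756186,  0.23044425]), 'tcp_rot': array([-1.70349269,  1.56927927,  1.73292253]), 'ft_force': array([ 0.06963583, -0.18122978, -0.28830146]), 'torque': array([-0.03495247, -0.0243682 ,  0.001932  ]), 'opening': 0.08568387607114022}
```

View pics/scene0.png

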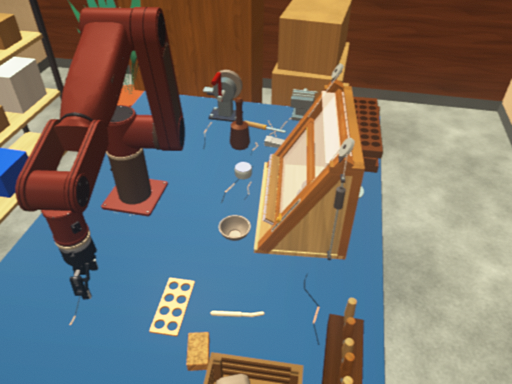

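View pics/top0.png

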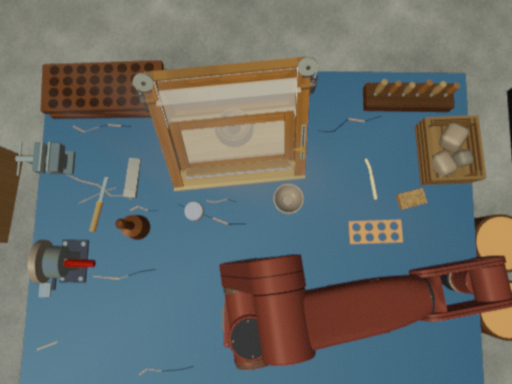

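The scene view shows the box to the right of the arm (about pixel 310,170). The top view shows the box front's bottom edge from about (175,188) to (305,180), the bowl at (288,198), the tin at (193,211), and something brass at (298,150). I'll zoom in on the box.

```bash
cat > h.py <<'E'
import numpy as np
def load(n):
    z=np.load(n+".npz"); return z["p"],z["d"],z["K"],z["T"]
def pts(d,K,T):
    v,u=np.mgrid[:d.shape[0],:d.shape[1]]
    P=np.stack([(u-K[0,2])/K[0,0]*d,(v-K[1,2])/K[1,1]*d,d],-1)
    return P@T[:3,:3].T+T[:3,3]
E
python3 - <<'E'
from h import *; import cv2
p,d,K,T=load("top0"); c=p[50:215,130:330]; cv2.imwrite("pics/topz.png",cv2.resize(c[:,:,::-1],None,fx=3.6,fy=3.6,interpolation=cv2.INTER_CUBIC))
p2,d2,K2,T2=load("scene0"); c=p2[60:270,210:390]; cv2.imwrite("pics/scz.png",cv2.resize(c[:,:,::-1],None,fx=2.8,fy=2.8,interpolation=cv2.INTER_CUBIC))
P=pts(d,K,T)
for u in (165,200,240,280,298):
    print(u,[(v,P[v,u].round(3).tolist()) for v in range(70,200,8)])
E
```

```text
165 [(70, [0.799, 0.28, 0.401]), (78, [0.773, 0.279, 0.4]), (86, [0.749, 0.278, 0.396]), (94, [0.242, -0.014, 1.683]), (102, [0.698, 0.277, 0.392]), (110, [0.697, 0.292, 0.318]), (118, [0.668, 0.289, 0.325]), (126, [0.649, 0.293, 0.299]), (134, [0.631, 0.3, 0.263]), (142, [0.612, 0.306, 0.232]), (150, [0.592, 0.312, 0.196]), (158, [0.569, 0.316, 0.171]), (166, [0.573, 0.352, 0.001]), (174, [0.542, 0.351, -0.001]), (182, [0.511, 0.35, -0.006]), (190, [0.479, 0.348, -0.006]), (198, [0.446, 0.345, 0.002])]
200 [(70, [0.799, 0.17, 0.405]), (78, [0.775, 0.17, 0.399]), (86, [0.753, 0.171, 0.388]), (94, [0.724, 0.168, 0.398]), (102, [0.723, 0.177, 0.327]), (110, [0.706, 0.18, 0.298]), (118, [0.688, 0.184, 0.266]), (126, [0.659, 0.182, 0.272]), (134, [0.643, 0.187, 0.229]), (142, [0.624, 0.191, 0.193]), (150, [0.601, 0.193, 0.166]), (158, [0.58, 0.197, 0.13]), (166, [0.555, 0.2, 0.104]), (174, [0.524, 0.198, 0.111]), (182, [0.507, 0.207, 0.03]), (190, [0.481, 0.211, -0.004]), (198, [0.448, 0.208, 0.006])]
240 [(70, [0.802, 0.046, 0.401]), (78, [0.775, 0.046, 0.405]), (86, [0.752, 0.045, 0.39
[... 762 characters left out ...]
(158, [0.592, -0.096, 0.098]), (166, [0.558, -0.095, 0.113]), (174, [0.545, -0.1, 0.024]), (182, [0.517, -0.102, 0.001]), (190, [0.481, -0.101, 0.032]), (198, [0.452, -0.101, 0.02])]
298 [(70, [0.779, -0.128, 0.459]), (78, [0.771, -0.132, 0.42]), (86, [0.754, -0.134, 0.399]), (94, [0.739, -0.137, 0.369]), (102, [0.724, -0.14, 0.338]), (110, [0.707, -0.143, 0.308]), (118, [0.69, -0.146, 0.278]), (126, [0.672, -0.149, 0.244]), (134, [0.654, -0.152, 0.21]), (142, [0.633, -0.155, 0.177]), (150, [0.611, -0.158, 0.149]), (158, [0.591, -0.162, 0.104]), (166, [0.569, -0.166, 0.067]), (174, [0.546, -0.17, 0.024]), (182, [0.519, -0.172, 0.0]), (190, [0.48, -0.168, 0.05]), (198, [0.452, -0.17, 0.026])]
```

View pics/topz.png

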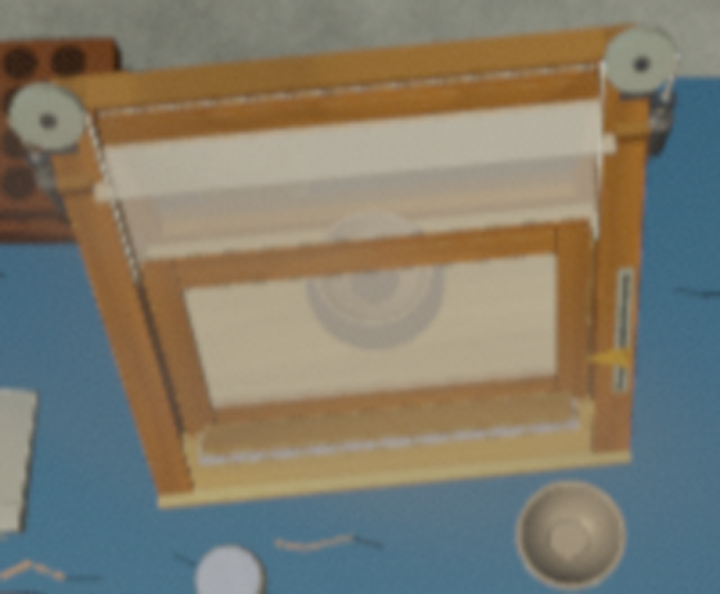

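View pics/scz.png

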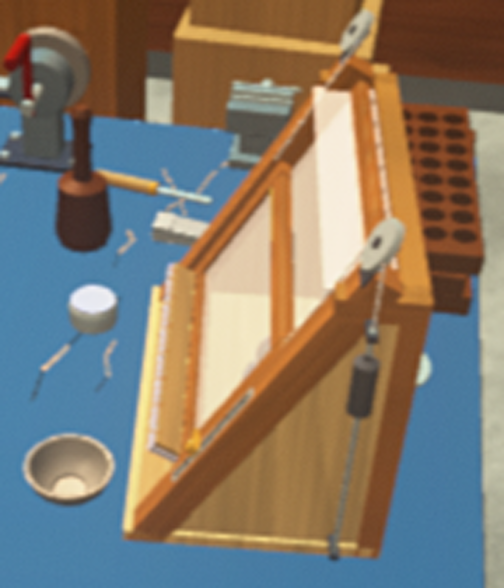

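Rough box pose first: fit the jamb/front plane from depth and take the bottom edge. Then triangulate the pointer and lip.

```bash
cat >> h.py <<'E'
def ray(u,v,K,T):
    r=T[:3,:3]@np.array([(u-K[0,2])/K[0,0],(v-K[1,2])/K[1,1],1.]); return T[:3,3],r/np.linalg.norm(r)
def tri(obs):
    A=np.zeros((3,3));b=np.zeros(3);R=[]
    for o,r in obs:
        M=np.eye(3)-np.outer(r,r);A+=M;b+=M@o
    x=np.linalg.solve(A,b); return x,[np.linalg.norm((np.eye(3)-np.outer(r,r))@(x-o)) for o,r in obs]
def onplane(o,r,n,c): return o+r*(c-n@o)/(n@r)
E
python3 - <<'E'
from h import *
p,d,K,T=load("top0");p2,d2,K2,T2=load("scene0")
P=pts(d,K,T)
# right jamb pixels (zoom 600-630, y 160..440), left jamb strip
z=lambda x,y:(x/3.6+130-.36,y/3.6+50-.36)
def strip(a,b):
    out=[]
    for t in np.linspace(0,1,40):
        u,v=z(*(np.array(a)*(1-t)+np.array(b)*t)); q=P[int(round(v)),int(round(u))]
        if d[int(round(v)),int(round(u))]>0: out.append(q)
    return np.array(out)
R=strip((625,180),(605,440)); L=strip((80,200),(168,480))
Q=np.vstack([R,L]); c=Q.mean(0); n=np.linalg.svd(Q-c)[2][2]; n*=np.sign(n[2]); res=(Q-c)@n
print("n",n,"off",n@c,"rms",res.std(),"yaw",np.degrees(np.arctan2(-n[1],-n[0])),"tilt",np.degrees(np.arcsin(n[2])))
g=np.abs(res)<.008;c=Q[g].mean(0);n=np.linalg.svd(Q[g]-c)[2][2]; n*=np.sign(n[2]);print(g.sum(),n,n@c,np.degrees(np.arctan2(-n[1],-n[0])),np.degrees(np.arcsin(n[2])))
for a in [(160,503),(630,458)]:
    print("corner",onplane(*ray(*z(*a),K,T),np.array([0,0,1]),0.0))
s=lambda x,y:(x/2.8+210-.32,y/2.8+60-.32)
print("tip",tri([ray(*z(587,357),K,T),ray(*s(193,437),K2,T2)]), onplane(*ray(*z(587,357),K,T),n,n@c))
for a in [(200,462),(580,427)]: print("lip edge@.109",onplane(*ray(*z(*a),K,T),np.array([0,0,1]),.105))
for a in [(150,446),(178,457),(165,268)]: print("lip scene@.109",onplane(*ray(*s(*a),K2,T2),np.array([0,0,1]),.109))
E
```

```text
n [-0.85971215 -0.09964225  0.50096551] off -0.4392836542666647 rms 0.002780349804264894 yaw 6.6111904746482155 tilt 30.063897945887703
78 [-0.85988989 -0.10022385  0.50054426] -0.43966390131377586 6.648072148560949 30.0360143497107
corner [0.48105947 0.31165388 0.        ]
corner [ 0.53946032 -0.19817682  0.        ]
tip (array([ 0.61229152, -0.14049429,  0.14363778]), [np.float64(0.004269334031519496), np.float64(0.004269334031519865)]) [ 0.61487897 -0.13870059  0.15016296]
lip edge@.109 [0.50920946 0.25236655 0.105     ]
lip edge@.109 [ 0.55226116 -0.13555048  0.105     ]
lip scene@.109 [ 0.55438106 -0.13410688  0.109     ]
lip scene@.109 [ 0.59169082 -0.14577863  0.109     ]
lip scene@.109 [0.50489037 0.23753881 0.109     ]
```

Box pose: yaw about 6.6°, origin about (0.510, 0.057), measured width 0.513 m against 0.510 nominal. Next I'll check reach for the pushing orientation and find a look pose for the wrist camera.

```bash
cat >> h.py <<'E'
YAW=np.radians(6.63); XB=np.array([np.cos(YAW),np.sin(YAW),0]);YB=np.array([-np.sin(YAW),np.cos(YAW),0]);ZB=np.array([0,0,1.])
O=np.array([.510,.057,0])
S=.5*XB+np.sqrt(.75)*ZB; N=-np.sqrt(.75)*XB+.5*ZB   # up-slope, outward normal
def F(s,n,y): return O+S*s+N*n+YB*y
def tof(x): r=np.asarray(x)-O; return np.array([r@S,r@N,r@YB])
E
python3 - <<'E'
from plant import *; from h import *
from scipy.spatial.transform import Rotation as Ro
o=observe(); Rt=Ro.from_euler('xyz',o['tcp_rot']).as_matrix(); C=get_calibration("wrist")["world_from_camera"]
print("cam in tool",Rt.T@(C[:3,3]-o['eef_pos']),"\n",Rt.T@C[:3,:3])
for pitch in (20,30,40,50,60):
  for roll in (0,np.pi):
    for (s,n) in ((.085,.006),(.085,.08),(.17,.006),(.23,.006),(.15,.2),(.2,.2)):
      q=inverse_kinematics(F(s,n,0).tolist(),[roll,np.radians(pitch),YAW])
      print(pitch,round(roll,1),s,n,F(s,n,0).round(3),None if q is None else np.round(q,2))
E
```

```text
cam in tool [-1.43565970e-01 -1.36040101e-04 -7.14591883e-02] 
 [[-1.21743915e-04 -2.81028271e-01  9.59699482e-01]
 [ 9.99999693e-01 -7.77692448e-04 -1.00875001e-04]
 [ 7.74699766e-04  9.59699175e-01  2.81028279e-01]]
20 0 0.085 0.006 [0.547 0.061 0.077] None
20 0 0.085 0.08 [0.483 0.054 0.114] None
20 0 0.17 0.006 [0.589 0.066 0.15 ] [-0.18 -0.1   2.55  2.62  0.58  1.91]
20 0 0.23 0.006 [0.619 0.07  0.202] [-0.15 -0.2   2.48  2.51  0.43  2.07]
20 0 0.15 0.2 [0.412 0.046 0.23 ] None
20 0 0.2 0.2 [0.437 0.049 0.273] None
20 3.1 0.085 0.006 [0.547 0.061 0.077] None
20 3.1 0.085 0.08 [0.483 0.054 0.114] None
20 3.1 0.17 0.006 [0.589 0.066 0.15 ] [-0.18 -0.1   2.55  2.62  0.58 -1.23]
20 3.1 0.23 0.006 [0.619 0.07  0.202] [-0.15 -0.2   2.48  2.51  0.43 -1.08]
20 3.1 0.15 0.2 [0.412 0.046 0.23 ] None
20 3.1 0.2 0.2 [0.437 0.049 0.273] None
30 0 0.085 0.006 [0.547 0.061 0.077] None
30 0 0.085 0.08 [0.483 0.054 0.114] None
30 0 0.17 0.006 [0.589 0.066 0.15 ] [-0.15 -0.22  2.5   2.19  0.29  2.37]
30 0 0.23 0.006 [0.619 0.07  0.202] None
30 0 0.15 0.2 [0.412 0.046 0.23 ] None
30 0 0.2 0.2 [0.4
[... 1953 characters left out ...]
 -0.13  2.14  0.16  0.62 -1.87]
60 0 0.23 0.006 [0.619 0.07  0.202] [-0.06 -0.13  2.03  0.13  0.73 -1.83]
60 0 0.15 0.2 [0.412 0.046 0.23 ] [-0.22 -0.86  2.45  0.19  1.06 -1.95]
60 0 0.2 0.2 [0.437 0.049 0.273] [-0.18 -0.77  2.33  0.17  1.09 -1.91]
60 3.1 0.085 0.006 [0.547 0.061 0.077] [-0.1  -0.11  2.29  0.24  0.46  1.17]
60 3.1 0.085 0.08 [0.483 0.054 0.114] [-0.14 -0.4   2.42  0.22  0.62  1.17]
60 3.1 0.17 0.006 [0.589 0.066 0.15 ] [-0.08 -0.13  2.14  0.16  0.62  1.27]
60 3.1 0.23 0.006 [0.619 0.07  0.202] [-0.06 -0.13  2.03  0.13  0.73  1.32]
60 3.1 0.15 0.2 [0.412 0.046 0.23 ] [-0.22 -0.86  2.45  0.19  1.06  1.19]
60 3.1 0.2 0.2 [0.437 0.049 0.273] [-0.18 -0.77  2.33  0.17  1.09  1.23]
```

The front is close to the base, so pitch needs to be 50–60°. I'll look first with the camera under the tool (roll 0, pitch 60°). The arm retracts at the present base angle, then swings round.

Run:
```python
from plant import *; from h import *; import cv2
q=inverse_kinematics(F(.2,.2,-.03).tolist(),[0,np.radians(60),YAW]); print(q)
gripper_to(0.0)
q1=np.array(q); q1[0]=-1.402; set_joints(q1.tolist()); set_joints(list(q))
hold(.3); C=get_calibration("wrist"); p,d=get_image("wrist"); np.savez("wrist1.npz",p=p,d=d,K=C["intrinsics"],T=C["world_from_camera"])
cv2.imwrite("pics/w1.png",cv2.resize(p[:,:,::-1],None,fx=1.5,fy=1.5)); o=observe();print(o['time_s'],o['eef_pos'],o['opening'],o['ft_force'])
```

```text
[-0.29186917 -0.76432687  2.32315573  0.22362724  1.10554913 -2.03030102]
4.6 [0.44077207 0.01831811 0.27321932] -2.505862335448852e-05 [-0.39055796  0.02926099 -0.334873  ]
```

View pics/w1.png

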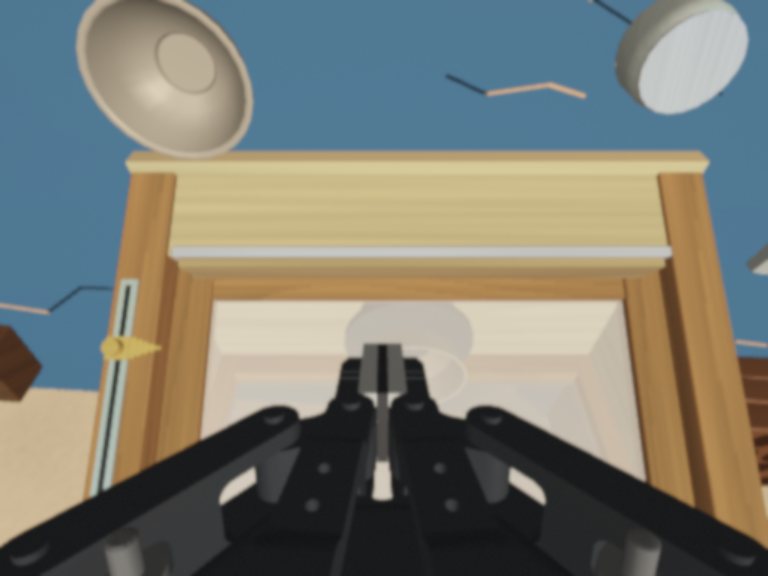

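The wrist view (upside down) shows the lip's aluminium edge as a strip from about (168,252) to (671,252). The pointer tip is at about (161,348) in the 1.5x picture. I'll extract both and measure them in the box frame.

Run:
```python
from h import *; import cv2
p,d,K,T=load("wrist1"); P=pts(d,K,T)
hsv=cv2.cvtColor(p,cv2.COLOR_RGB2HSV)
for u in (150,230,300,400): print(u,[(v,p[v,u].tolist()) for v in range(162,176)])
m=((hsv[:,:,1]<40)&(hsv[:,:,2]>120)).astype(np.uint8); m[:155]=0;m[182:]=0
r=[];
for u in range(118,442):
    v=np.where(m[160:178,u])[0]
    if len(v)>2: r.append((u,v.min()+160-.5,v.max()+160+.5))
r=np.array(r);a=np.polyfit(r[:,0],r[:,1],1);b=np.polyfit(r[:,0],r[:,2],1);print("lip px",r[0],r[-1],a,b)
# brass tip
c=p[215:250,60:125]; cv2.imwrite("pics/tip.png",cv2.resize(c[:,:,::-1],None,fx=10,fy=10,interpolation=cv2.INTER_NEAREST))
my=((hsv[:,:,0]>20)&(hsv[:,:,0]<32)&(hsv[:,:,1]>120)&(hsv[:,:,2]>130)).astype(np.uint8);my[:215]=0;my[250:]=0;my[:,125:]=0
ys,xs=np.where(my);print("brass",xs.max(),ys[xs==xs.max()],len(xs))
# jamb plane check
for box in [(93,112,130,160),(88,104,190,215),(460,475,130,220)]:
    q=P[box[2]:box[3],box[0]:box[1]].reshape(-1,3); t=np.array([tof(x) for x in q]); print("jamb n med",np.median(t[:,1]))
n=N
ends=[onplane(*ray(u,np.polyval(a,u),K,T),n,n@F(0,.03,0)) for u in (r[0,0]-.5,r[-1,0]+.5)]
ends2=[onplane(*ray(u,np.polyval(b,u),K,T),n,n@F(0,.03,0)) for u in (r[0,0]-.5,r[-1,0]+.5)]
for e in ends+ends2: print("lip",tof(e),e)
print("lip z expected s=.1085")
for h in (.0,.004,.008,.012): print("tip",h,tof(onplane(*ray(161/1.5-.17,348/1.5-.17,K,T),n,n@F(0,h,0))))
```

```text
150 [(162, [203, 188, 141]), (163, [197, 183, 147]), (164, [192, 184, 166]), (165, [195, 191, 183]), (166, [196, 195, 189]), (167, [195, 195, 190]), (168, [194, 197, 193]), (169, [194, 197, 195]), (170, [190, 188, 186]), (171, [183, 172, 159]), (172, [179, 160, 127]), (173, [181, 159, 113]), (174, [182, 162, 113]), (175, [183, 163, 115])]
230 [(162, [202, 186, 140]), (163, [195, 181, 145]), (164, [191, 182, 164]), (165, [194, 191, 183]), (166, [197, 197, 190]), (167, [198, 199, 193]), (168, [198, 200, 196]), (169, [196, 199, 197]), (170, [192, 190, 188]), (171, [184, 173, 160]), (172, [180, 161, 127]), (173, [180, 159, 113]), (174, [179, 159, 112]), (175, [179, 160, 113])]
300 [(162, [197, 182, 136]), (163, [191, 178, 144]), (164, [189, 181, 164]), (165, [194, 192, 183]), (166, [198, 198, 192]), (167, [198, 199, 194]), (168, [198, 200, 196]), (169, [196, 198, 197]), (170, [192, 190, 188]), (171, [186, 174, 161]), (172, [183, 164, 130]), (173, [183, 163, 116]), (174, [182, 162, 114]), (175, [181, 162, 114])]
400 [(162, [193, 178, 133]), (163, [189, 177, 143]), (164, [189, 182, 166]), 
[... 330 characters left out ...]
.63500000e+02] [4.82746592e-17 1.71500000e+02]
brass 106 [231 232] 380
jamb n med 0.0057104108133301905
jamb n med 0.006034989151935871
jamb n med 0.005110580507787288
lip [ 0.09626395  0.03       -0.19412748] [ 0.5544165  -0.13327173  0.09836703]
lip [0.09687254 0.03       0.19182404] [0.51015786 0.25013386 0.09889408]
lip [ 0.10624065  0.03       -0.19303839] [ 0.55924575 -0.13161397  0.1070071 ]
lip [0.10682591 0.03       0.19032018] [0.51527489 0.24921465 0.10751395]
lip z expected s=.1085
tip 0.0 [ 1.74392542e-01  2.77555756e-17 -2.12084057e-01]
tip 0.004 [ 0.17478691  0.004      -0.21006445]
tip 0.008 [ 0.17518127  0.008      -0.20804485]
tip 0.012 [ 0.17557564  0.012      -0.20602524]
```

View pics/tip.png

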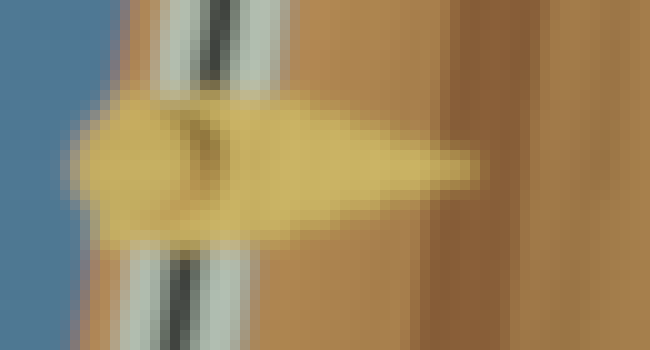

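Pointer tip is at s ≈ 0.1748 and lip mid-thickness at s ≈ 0.108, so the raise is about 0.066 m. I'll push to slightly less, about 0.062, with the camera kept under the tool, then measure in place.

Run:
```python
from plant import *; from h import *; import cv2
rot=[0,np.radians(55),YAW]
g=lambda s,n:F(s,n,-.001).tolist()
movep(g(.062,.10),rot); print(observe()['eef_pos'],observe()['q'].round(2))
print(move_l(g(.062,.018),feed=.08,max_force=6))
o=observe();print("in",tof(o['eef_pos']),o['ft_force'])
c=move_l(g(.095,.018),feed=.02,max_force=1.5)
o=observe();print("contact",c,tof(o['eef_pos']),o['ft_force'],o['time_s'])
C=get_calibration("wrist"); p,d=get_image("wrist"); np.savez("wrist2.npz",p=p,d=d,K=C["intrinsics"],T=C["world_from_camera"])
cv2.imwrite("pics/w2.png",cv2.resize(p[:,:,::-1],None,fx=1.5,fy=1.5))
```

```text
[0.45470126 0.04964076 0.1036918 ] [-0.2  -0.56  2.57  0.34  0.56 -2.12]
False
in [ 0.06215881  0.0182159  -0.0010268 ] [-1.41988967 -0.22401484 -0.27236215]
contact True [ 0.07755422  0.01804838 -0.00085841] [-0.2329037   0.51310429 -0.39568298] 7.4
```

View pics/w2.png

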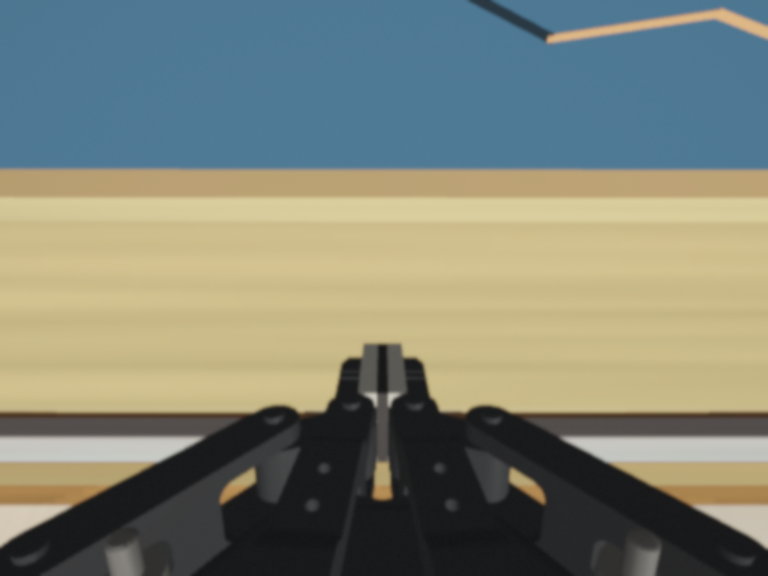

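The fingertips are now under the lip. The lip's dark underside is at rows 415–436 of the 1.5x picture, with the fingertips at row 345. I'll push up smoothly and log the force.

Run:
```python
from plant import *; from h import *; import cv2
g=lambda s,n:F(s,n,-.001).tolist()
for s in (.082,.086,.092,.10,.115,.13):
    move_l(g(s,.018),feed=.025); o=observe();print(s,tof(o['eef_pos']).round(4),"F_S",o['ft_force']@S,"F_N",o['ft_force']@N,o['time_s'])
hold(.3)
C=get_calibration("wrist"); p,d=get_image("wrist"); np.savez("wrist3.npz",p=p,d=d,K=C["intrinsics"],T=C["world_from_camera"])
cv2.imwrite("pics/w3.png",cv2.resize(p[:,:,::-1],None,fx=1.5,fy=1.5))
p,d=get_image("scene");cv2.imwrite("pics/s3.png",cv2.resize(p[60:270,210:390,::-1],None,fx=2.8,fy=2.8,interpolation=cv2.INTER_CUBIC))
```

```text
0.082 [ 0.0818  0.0181 -0.0009] F_S -0.5170439156796116 F_N 1.6771725871311207 7.825
0.086 [ 0.0864  0.0179 -0.001 ] F_S -0.5841470754620921 F_N 1.2432317848740035 8.1333
0.092 [ 0.093   0.0178 -0.0012] F_S -0.09367170400036655 F_N 0.10548567975460459 8.525
0.1 [ 0.1009  0.0178 -0.0011] F_S 0.2797103031619745 F_N 0.3609191587457206 8.9917
0.115 [ 0.1158  0.0178 -0.0011] F_S -0.14716061176849032 F_N 0.6958648912478749 9.7417
0.13 [ 0.1308  0.0178 -0.0011] F_S -0.27224260773634434 F_N -0.06948227899440881 10.4917
```

View pics/w3.png

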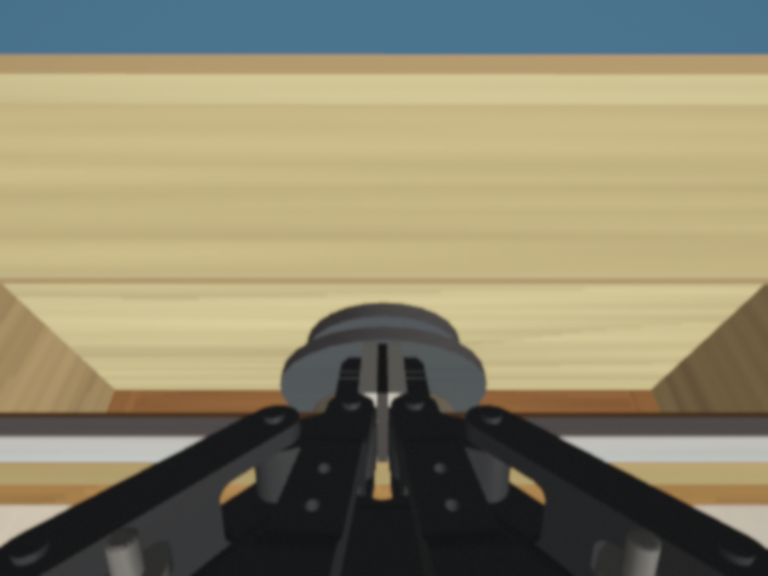

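View pics/s3.png

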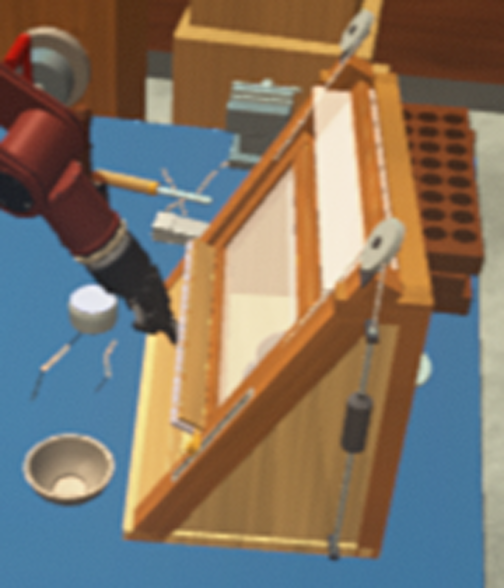

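The window moved with the fingers: the lip stays at the same rows in the wrist picture. The raise so far is about 0.053 m, and the scene view shows the lip still a little below the pointer. I'll check the lip position from this picture, then push the remainder.

Run:
```python
from plant import *; from h import *; import cv2
def edge(n,lo,hi):
    p,d,K,T=load(n); h=cv2.cvtColor(p,cv2.COLOR_RGB2HSV)[:,:,1].astype(float); col=h[lo:hi,60:120].mean(1); 
    k=np.argmax(np.diff(col)); return lo+k+.5, K,T
for n,lo,hi,u in (("wrist2",295,318,90),("wrist3",295,318,90),("wrist1",166,178,150)):
    v,K,T=edge(n,lo,hi) if n!="wrist1" else (171.0,*load(n)[2:])
    print(n,v,tof(onplane(*ray(u,v,K,T),N,N@F(0,.0355,0))))
p,d,K,T=load("wrist1");print("tip",tof(onplane(*ray(107.5,231.3,K,T),N,N@F(0,.015,0))))
```

```text
wrist2 307.5 [ 0.10705193  0.0355     -0.07775057]
wrist3 307.5 [ 0.15968444  0.0355     -0.07789174]
wrist1 171.0 [ 0.10741642  0.0355     -0.15249778]
tip [ 0.17524989  0.015      -0.2041863 ]
```

Both lip readings agree on s ≈ 0.160 against the tip's 0.175, so 14–15 mm remain. I'll push that, back off down-slope and out, then look again.

Run:
```python
from plant import *; from h import *; import cv2
g=lambda s,n:F(s,n,-.001).tolist()
move_l(g(.1445,.018),feed=.025); hold(.4); print(tof(observe()['eef_pos']))
move_l(g(.130,.018),feed=.05)
move_l(g(.130,.10),feed=.08)
q=inverse_kinematics(F(.2,.2,-.03).tolist(),[0,np.radians(60),YAW]); set_joints(list(q)); hold(.3)
C=get_calibration("wrist"); p,d=get_image("wrist"); np.savez("wrist4.npz",p=p,d=d,K=C["intrinsics"],T=C["world_from_camera"])
cv2.imwrite("pics/w4.png",cv2.resize(p[:,:,::-1],None,fx=1.5,fy=1.5))
p,d=get_image("scene");cv2.imwrite("pics/s4.png",cv2.resize(p[150:250,240:340,::-1],None,fx=5.8,fy=5.8,interpolation=cv2.INTER_CUBIC))
print(observe()['time_s'])
```

```text
[ 0.14463552  0.01796411 -0.00107065]
14.6083
```

View pics/w4.png

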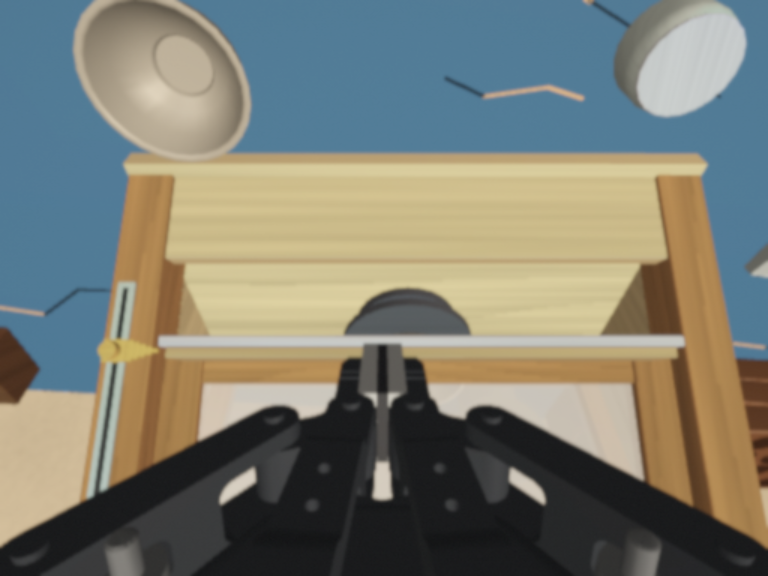

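View pics/s4.png

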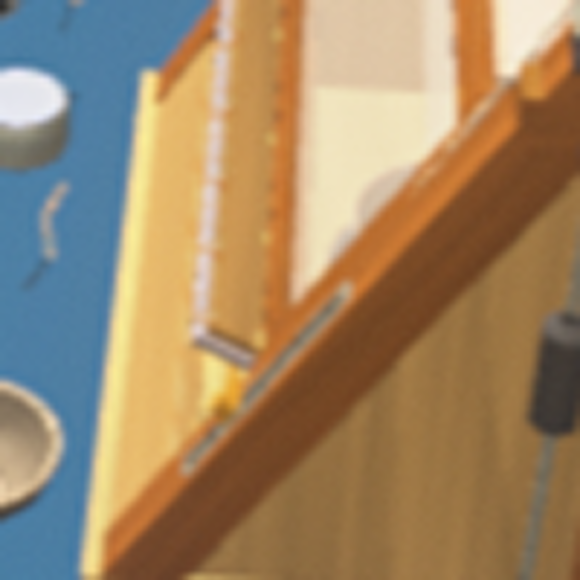

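The wrist view now shows the lip's aluminium strip (rows 336–347) beside the pointer tip at about (158,350). In the scene view the lip end looks higher, which could be parallax from the 30 mm stand-off. I'll quantify it in both views.

Run:
```python
from h import *; import cv2
p,d,K,T=load("wrist4"); h=cv2.cvtColor(p,cv2.COLOR_RGB2HSV)
for u in (125,150,200): print(u,[(v,int(h[v,u,1]),int(h[v,u,2])) for v in range(220,240)])
hs=h; my=((hs[:,:,0]>20)&(hs[:,:,0]<32)&(hs[:,:,1]>120)&(hs[:,:,2]>130)).astype(np.uint8)
ys,xs=np.where(my[215:250,60:112]); print("brass tip",xs.max()+60,ys[xs>=xs.max()-1].mean()+215)
P=pts(d,K,T)
print("tip depth pts",[tof(P[int(ys[xs==x].mean()+215),x+60]).round(4) for x in range(xs.max()-16,xs.max()+1,3)])
print("lip top edge",[tof(onplane(*ray(u,231,K,T),N,N@F(0,.0355,0))) for u in (125,200,330,400)])
for n in (.0055,.01,.015,.02): print("tip",n,tof(onplane(*ray(xs.max()+60,ys[xs>=xs.max()-1].mean()+215,K,T),N,N@F(0,n,0))))
# jamb plane here; scene projection check
p2,d2,K2,T2=load("scene0"); Ti=np.linalg.inv(T2)
def pr(x): c=Ti[:3,:3]@x+Ti[:3,3]; c=K2@c; return c[:2]/c[2]
z=lambda x:((pr(x)-[240,150]+.41)*5.8).round(0)
for s in (.17,.175,.18): print(s,"lip end mid",z(F(s,.0355,-.195)),"tip",z(F(s,.012,-.206)))
```

```text
125 [(220, 97, 179), (221, 95, 179), (222, 87, 178), (223, 56, 178), (224, 25, 186), (225, 12, 196), (226, 6, 198), (227, 5, 197), (228, 3, 197), (229, 1, 193), (230, 10, 183), (231, 45, 176), (232, 85, 180), (233, 94, 184), (234, 95, 186), (235, 93, 186), (236, 90, 187), (237, 87, 185), (238, 91, 180), (239, 102, 172)]
150 [(220, 72, 206), (221, 70, 207), (222, 67, 205), (223, 53, 199), (224, 27, 195), (225, 12, 198), (226, 6, 199), (227, 4, 199), (228, 3, 199), (229, 3, 196), (230, 10, 185), (231, 45, 177), (232, 83, 179), (233, 95, 183), (234, 95, 185), (235, 92, 185), (236, 90, 186), (237, 87, 184), (238, 90, 179), (239, 102, 173)]
200 [(220, 71, 204), (221, 72, 205), (222, 68, 203), (223, 53, 198), (224, 28, 194), (225, 12, 198), (226, 6, 201), (227, 5, 202), (228, 3, 202), (229, 1, 198), (230, 10, 187), (231, 44, 178), (232, 84, 180), (233, 95, 183), (234, 95, 183), (235, 93, 183), (236, 91, 183), (237, 87, 182), (238, 92, 178), (239, 103, 173)]
brass tip 104 233.2
tip depth pts [array([ 0.1749,  0.0134, -0.2259]), array([ 0.1749,  0.0134, -0.2223]), array([ 0.1749,  0.0136, -0.2187]), array([ 0.1748,  0.0122, -0.2159]), array([ 0.175 ,  0.0144, -0.2112]), array([ 0.1749,  0.0133, -0.2082])]
lip top edge [array([ 0.17490097,  0.0355    , -0.17270149]), array([ 0.17499534,  0.0355    , -0.08972772]), array([0.17515899, 0.0355    , 0.05414782]), array([0.17524714, 0.0355    , 0.13164782])]
tip 0.0055 [ 0.17439458  0.0055     -0.21101155]
tip 0.01 [ 0.17482965  0.01       -0.20870537]
tip 0.015 [ 0.17531306  0.015      -0.20614295]
tip 0.02 [ 0.17579647  0.02       -0.20358052]
0.17 lip end mid [194. 338.] tip [227. 367.]
0.175 lip end mid [198. 332.] tip [232. 362.]
0.18 lip end mid [203. 327.] tip [236. 357.]
```

The lip mid-thickness (s = 0.1749–0.1752) matches the pointer tip (s = 0.1749–0.1753). The scene view agrees to within a few mm once parallax is included. The hand is clear, so I'm handing the job in.

Run:
```python
from plant import *
o=observe();print(o['time_s'],o['ft_force'],o['eef_pos'])
job_done()
```

```text
14.6083 [0.01401284 0.47136751 0.40279691] [0.44051    0.01907236 0.27214868]
the job is handed in; nothing more can be done
```

The window is raised about 66–67 mm with its lip level with the brass pointer, and I handed the job in at 14.6 s. I pushed it up from beneath the lip with the shut fingertips at about 25 mm/s, then lowered the fingers off and drew the hand about 0.2 m clear.

**Last checks:**
- **Level:** in the last wrist picture the lip's mid-thickness was at 174.9–175.2 mm up the slope and the pointer's tip at 174.9–175.3 mm. That is within about 1 mm, against an allowed 8 mm.
- **Scene camera:** this rougher check agreed only to a few mm. The lip end was about where expected, but the pointer looked slightly lower.
- **Standing by itself:** the window was still in place about 2–3 s after the fingers left it.
- **Pointer and bystanders:** the bowl, tin and pointer looked unmoved by eye; I did not re-measure the other things.
- **Push force:** it never showed clearly in the wrist-force readings, which stayed within noise when read at the end of each move. I confirmed the push from the window moving with the fingers in the pictures instead.

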